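# Nest the egg-dye pans with their handles fanned

## Robot

A 7-joint arm with a two-finger parallel gripper is mounted at the origin on the work surface. World frame = base frame: x ahead of the robot, y to its left, z up, the work surface at z = 0. Lengths are in mm, angles in rad, forces in N, time in s.
With the tool pointing down it reaches from about 400 to 850 mm from the base axis. Payload 4.5 kg.
Tool frame: the origin (TCP) lies between the finger pads; the fingertips stand 17 mm ahead of it and the grasp point (between the pads) lies 2 mm behind it; z points along the fingers, y is the line along which they close (so a half turn about z gives the same grasp; the last joint's range is limited). The gripper opens to 85 mm and grips with 20 to 120 N. Pads are 22 mm wide; open, the fingers measure 114 mm over their backs; the gripper's body (76 mm by 85 mm) begins 54 mm behind the grasp point. The pads swing forward as they close: fully open they stand 13 mm farther back than shut.
Start: joints at [1.308, 0.689, -0.195, 1.565, 0.157, 0.902, -0.215], TCP at [182.817, -597.688, 248.317] pointing down, gripper open.
Joint ranges: [-3.01, 3.01], [-0.46, 2.08], [-1.47, 1.51], [0.13, 2.56], [-1, 4.14], [0.04, 2.09], [-2.66, 2.66]. Speed limits (rad/s): [2.57, 2.57, 3.14, 3.14, 3.14, 3.14, 3.14].

## Interface

Orientations are given as [roll, pitch, yaw] about the fixed x, y, z axes, in that order (R = Rz(yaw) Ry(pitch) Rx(roll)).
In Python, from bench import get_state, capture, sign_off gives the robot as it stands.
- The arm moves only by the tool carry_out, never from a script. Its argument "targets" is a list of rows, each a list of 5 numbers: the shift along the tool's x, y, z in cm, then the turn about the tool's z in rad, then the opening, from 0 (shut) to 1 (fully open). In form: [[dx, dy, dz, yaw, jaw], ...]. A call has 1 to 20 rows; each row is the pose to reach, as a shift and turn from the pose commanded when the call began, along the tool's axes at that moment; what a row does not reach only later rows make up. A row lasts 1/12 s, in which the tool goes at most 41.7 mm and 7.16 degrees, less where a joint would pass 70% of its speed; a pose out of reach is approached as far as the arm can. A call with a gripper value outside its range is refused whole. The fingers move at their own pace and stop on an object; "newtons" is the grip in N (left out, the last holds). Time passes only in rows, so rows that repeat a pose let the fingers close. It gives the time, the measured TCP pose, the force, the opening and the grip force at its end, in the units of the state.
- get_state(): the state, without advancing time (a new reading comes with each control period).
- capture(name): name is "scene" or "top" or "wrist"; returns a dict with "color" (420x560x3 uint8, red, green, blue), "range_z" (420x560 float32, mm along the optical axis (not along the pixel's ray), 0 where there is no reading), "fx", "fy", "cx", "cy" (pixels), "D" ([k1, k2, p1, p2, k3] as OpenCV has them; the pictures are not rectified), "R" (3x3) and "t" (3): a world point X has camera coordinates R X + t. Camera axes: x right, y down, z forward; pixel columns grow to the right and rows downward; lengths in mm; the calibration is good to about 2 mm. A picture is of the moment at which its call begins.
- sign_off(): hands the job in; it is judged then, once.
The state is a dict: "t": time; "qpos": joint angles; "joint_velocities": joint speeds; "effort": joint torques, N m; "ee_pos": TCP position; "tcp_rot": TCP orientation; "ft_force": force on the tool from outside, world axes, zero at the start; "wrist_torque": the same for the moment, N m; "finger_gap": finger opening in mm; "grasp_force": force on a finger pad.
Only numpy, scipy, OpenCV 4.12 (cv2) and the standard library are available. Lean on these libraries where they do the work, as an engineer would, in place of code of your own. Each camera call takes 0.05 s, during which the arm holds its last target. There are 200 camera calls.

## Task

Pack up the egg-dye pans: leave the big blue pan standing on its cork mat, swing the yellow pan's handle round inside it by about an eighth of a turn (45 degrees) away from the side where the glass of brushes stands, then set the small red pan down gently into the yellow one with its handle about another 45 degrees further round the same way. All three pans must end sitting flat inside one another, handles spread like a fan, with nothing else on the table knocked or shifted.

Things in the scene. Friction and masses are not known exactly. Their poses are not given: they have to be found in the camera images.
- mat: Round cork mat, 196 mm across, 6 mm thick, fixed to the table. Origin: centre of its underside.
- big_pan: Big blue enamel pan, 156 mm across the rim (146 at the foot), 50 high, wall and floor 4 thick, about 0.65 kg. Origin: centre of its underside; z up, +x along its one handle. It stands in the middle of the cork mat and stays there; its handle points roughly towards the robot.
- middle_pan: Middle yellow enamel pan, 134 mm across the rim (124 at the foot), 62 high, wall and floor 4 thick, about 0.35 kg. Origin: centre of its underside; z up, +x along its one handle. It already sits flat inside the big pan, loose by a few mm, free to turn there. Its handle starts almost straight above the big pan's handle, about 7 mm of air between the two bars.
- small_pan: Small red enamel pan, 112 mm across the rim (102 at the foot), 74 high, wall and floor 4 thick, about 0.15 to 0.3 kg. Origin: centre of its underside; z up, +x along its one handle. It stands empty on the table on the other side; it fits inside the middle pan, standing on that pan's floor with its handle above that pan's rim.
- big_pan_tip (a point): Outer end, mid-thickness, of the blue pan's handle: a wooden bar 18 mm wide, 12 thick, 115 long that leaves the wall just under the rim and rises outward at 12 degrees. Its middle is 42 mm above the pan's underside at 75 mm from the pan's axis, and 66 mm at this end, 187 mm from the axis.
- middle_pan_tip (a point): Outer end, mid-thickness, of the yellow pan's handle: a wooden bar 18 mm wide, 12 thick, 115 long that leaves the wall just under the rim and rises outward at 12 degrees. Its middle is 54 mm above the pan's underside at 64 mm from the pan's axis, and 78 mm at this end, 176 mm from the axis.
- small_pan_tip (a point): Outer end, mid-thickness, of the red pan's handle: a wooden bar 18 mm wide, 12 thick, 115 long that leaves the wall just under the rim and rises outward at 12 degrees. Its middle is 66 mm above the pan's underside at 53 mm from the pan's axis, and 90 mm at this end, 165 mm from the axis.
- small_pan_handle (a point): Good place to grip the small pan's handle: centre of the bar, 101 mm from the pan's axis.
- glass: Drinking glass with three thin brushes in it, 68 mm across, 95 mm high (brushes to 140 mm), standing behind the pans, to one side or the other of the line of the big pan's handle; fragile. Origin: centre of its underside.
- rabbit: Twine-brown rabbit figure, 68 mm across, 137 mm high, standing behind the pans on the other side from the glass. Origin: centre of its underside.
- egg_cup: White egg cup with a red egg, 48 mm across, 70 mm high. Origin: centre of its underside.
- glue: White glue bottle, 48 mm across, 130 mm high. Origin: centre of its underside.
- twine: Spool of twine standing on end, 60 mm across, 62 mm high. Origin: centre of its underside.
- pliers: Pliers lying flat, 150 mm long, 66 mm wide, jaws towards +x. Origin: on the table under the joint of the pliers.
Things that resemble listed ones, but are neither listed nor needed, are in the scene too. Several things have the shape of the small_pan; the one meant has the colours described above.

How it is judged (in metres and radians):
On the way:
1. the yellow pan, still seated in the blue one, has its handle swung 25 to 65 degrees away from the glass side (x of middle_pan_tip in the frame of big_pan above 0.07 m and z of middle_pan in the frame of big_pan below 0.008 m and angle between middle_pan's own z axis and vertical below 0.06 rad and ((y of glass in the frame of big_pan below 0 m and y of middle_pan_tip in the frame of big_pan above 0.074 m) or (y of glass in the frame of big_pan above 0 m and y of middle_pan_tip in the frame of big_pan below -0.074 m))), for 0.2 s.
At the end, for the whole second after the job is handed in: Blue pan flat on the mat, within 35 mm of its centre; yellow seated in it, handle 25-65 degrees round from the blue one's, away from the glass; red seated in yellow, handle 25-65 degrees further the same way; each within 4 mm of its seat, 15 mm of centre, tilt under 0.06 rad, at rest (x of middle_pan_tip in the frame of big_pan above 0.07 m and z of middle_pan in the frame of big_pan below 0.008 m and angle between each of middle_pan, small_pan, big_pan's own z axis and vertical below 0.06 rad and x of small_pan_tip in the frame of middle_pan above 0.065 m and z of small_pan in the frame of middle_pan below 0.008 m and horizontal distance between small_pan and middle_pan below 0.015 m and horizontal distance between middle_pan and big_pan below 0.015 m and horizontal distance between big_pan and mat below 0.035 m and height (world z) of big_pan below 0.012 m and linear speed of each of big_pan, middle_pan, small_pan below 0.02 m/s and ((y of glass in the frame of big_pan below 0 m and y of middle_pan_tip in the frame of big_pan above 0.074 m and y of small_pan_tip in the frame of middle_pan above 0.07 m) or (y of glass in the frame of big_pan above 0 m and y of middle_pan_tip in the frame of big_pan below -0.074 m and y of small_pan_tip in the frame of middle_pan below -0.07 m))); the robot touches nothing.
It fails at once if the glass of brushes is knocked over or shifted by more than 20 mm (distance of glass from where it was at the start of the episode above 0.02 m or angle between glass's own z axis and vertical above 0.35 rad).
It fails at once if the rabbit is knocked over or shifted by more than 20 mm (distance of rabbit from where it was at the start of the episode above 0.02 m or angle between rabbit's own z axis and vertical above 0.35 rad).
It fails at once if the egg cup, glue bottle, spool of twine or pliers are knocked over or shifted by more than 20 mm (distance of any of egg_cup, glue, twine, pliers from where it was at the start of the episode above 0.02 m or angle between any of egg_cup, glue, twine's own z axis and vertical above 0.35 rad).
It fails at once if the small pan is dropped or slammed into the nest (faster than 0.6 m/s within 40 mm of its seat) (horizontal distance between small_pan and middle_pan below 0.04 m and z of small_pan in the frame of middle_pan below 0.045 m and linear speed of small_pan above 0.6 m/s).
It fails at once if the big pan is pushed or twisted away from where it stood by more than 35 mm at its body or 70 mm at the handle's end (distance of big_pan from where it was at the start of the episode above 0.035 m or distance of big_pan_tip from where it was at the start of the episode above 0.07 m).
It also fails if it takes over 64 s, if anything falls off the work surface, if the arm or the gripper's body presses on something with over 40 N, if the wrist force passes 120 N, or if a joint passes its speed limit or range.

## Working session

There is one attempt and no reset: what is moved stays moved. The work goes in short steps, Python scripts to look and compute and a tool call to move; the robot and the scene stay as the last step left them, time stands still between calls to the robot, and variables do not carry over. Pictures are saved under pics/ and viewed, at most 10 in all, crops included, and the job is handed in when it is done.

Besides the shell and the picture viewer there is one more tool, called after "Emit:" as name(argument=value, ...) on one line, values as JSON. carry_out: Moves the arm, as the interface text tells. Its arguments: {"type":"object","properties":{"targets":{"type":"array"},"newtons":{"type":"number"}},"required":["targets"]}

```bash
mkdir -p pics
cat > h.py <<'E'
import numpy as np, cv2
from bench import get_state, capture, sign_off
def world(c,mask=None):
    h,w=c["range_z"].shape
    u,v=np.meshgrid(np.arange(w),np.arange(h))
    K=np.array([[c["fx"],0,c["cx"]],[0,c["fy"],c["cy"]],[0,0,1.]])
    p=cv2.undistortPoints(np.stack([u,v],-1).reshape(-1,1,2).astype(float),K,np.array(c["D"],float)).reshape(h,w,2)
    z=c["range_z"]
    P=np.dstack([p[...,0]*z,p[...,1]*z,z])
    W=(P-np.array(c["t"]))@np.array(c["R"])
    W[z==0]=np.nan
    return W
E
python3 - <<'E'
from h import *
import pickle
s=get_state();print({k:np.round(v,3) for k,v in s.items()})
C={n:capture(n) for n in("scene","top")}
pickle.dump(C,open("c0.pkl","wb"))
for n in C: cv2.imwrite(f"pics/{n}0.png",cv2.cvtColor(C[n]["color"],cv2.COLOR_RGB2BGR))
E
```

```text
{'t': np.float64(0.0), 'qpos': array([ 1.308,  0.69 , -0.195,  1.566,  0.157,  0.902, -0.215]), 'joint_velocities': array([-0.   ,  0.   , -0.001, -0.001,  0.001, -0.   ,  0.   ]), 'effort': array([ 0.0000e+00, -5.3961e+01, -1.2660e+00, -1.5854e+01,  9.0000e-03,
        9.0000e-03,  0.0000e+00]), 'ee_pos': array([ 182.572, -597.094,  247.483]), 'tcp_rot': array([-3.14 ,  0.   ,  0.297]), 'ft_force': array([-0.608,  0.142, -0.492]), 'wrist_torque': array([ 0.026, -0.007,  0.081]), 'grasp_force': np.float64(0.0), 'finger_gap': np.float64(85.414)}
```

View pics/scene0.png

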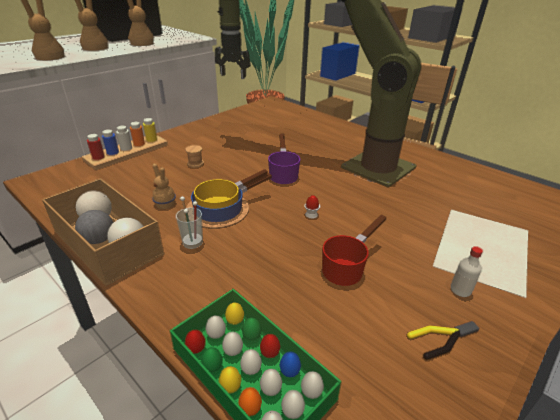

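View pics/top0.png

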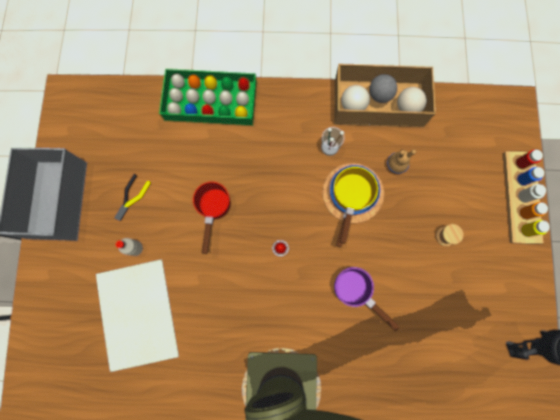

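The scene view shows the blue and yellow pans on the mat at about (217,200), the glass at (190,230), the rabbit at (163,187) and the red pan at (345,258). In the top view the nest is at (354,190), its handle end at (342,243), the glass at (333,140), the rabbit at (402,160), the twine at (452,235), the red pan at (212,201) with its handle end at (206,250), and the purple decoy at (353,287).

```bash
cat >> h.py <<'E'
def circ(P):
    A=np.c_[2*P[:,:2],np.ones(len(P))]
    s=np.linalg.lstsq(A,(P[:,:2]**2).sum(1),rcond=None)[0]
    return s[:2],np.sqrt(s[2]+s[:2]@s[:2])
def pan(c,W,m,zlo,zhi,name):
    # rim points -> circle
    s=m&(W[...,2]>zlo)&(W[...,2]<zhi)
    P=W[s]; o,r=circ(P)
    for _ in range(4):
        d=abs(np.hypot(*(P[:,:2]-o).T)-r); P=P[d<max(4,np.median(d)*2)]; o,r=circ(P)
    print(name,"rim c",o.round(1),"r",round(r,1),"z",P[:,2].mean().round(1),len(P)); return o
def handle(W,m,o,rlo,rhi,zlo,zhi,name):
    d=np.hypot(W[...,0]-o[0],W[...,1]-o[1])
    s=m&(d>rlo)&(d<rhi)&(W[...,2]>zlo)&(W[...,2]<zhi)
    P=W[s]-[*o,0]; n=P[:,:2].mean(0)
    U=np.linalg.svd(P[:,:2]-n)[2][0]; U*=np.sign(U@n)
    print(name,"handle az(mean)",np.degrees(np.arctan2(n[1],n[0])).round(1),"az(pca)",np.degrees(np.arctan2(U[1],U[0])).round(1),"rmax",d[s].max().round(),"z",P[:,2].min().round(),P[:,2].max().round(),len(P))
def masks(c):
    H=cv2.cvtColor(c["color"],cv2.COLOR_RGB2HSV).astype(int);h,s,v=H[...,0],H[...,1],H[...,2]
    return dict(red=((h<6)|(h>174))&(s>170)&(v>60),yel=(h>22)&(h<34)&(s>150)&(v>90),blue=(h>100)&(h<125)&(s>90),brown=((h<16)|(h>170))&(s>60)&(v<150))
E
python3 - <<'E'
from h import *
import pickle
C=pickle.load(open("c0.pkl","rb"))
c=C["top"];W=world(c);M=masks(c)
print("cam", (-np.array(c["R"]).T@c["t"]).round())
def near(u,v,r):
    m=np.zeros(W.shape[:2],np.uint8);cv2.circle(m,(u,v),r,1,-1);return m>0
oy=pan(c,W,M["yel"]&near(354,190,40),64,80,"yel")
ob=pan(c,W,M["blue"]&near(354,190,40),45,62,"blue")
orr=pan(c,W,M["red"]&near(212,201,30),66,80,"red")
alln=np.ones(W.shape[:2],bool)
handle(W,alln,oy,85,200,40,110,"yel/blue top")
handle(W,alln,orr,75,200,50,110,"red")
for n,(u,v,r) in dict(glass=(333,142,22),rabbit=(402,160,22),egg=(280,247,14),glue=(128,246,22),twine=(452,235,18),pliers=(133,197,35),purple=(353,287,26),purplehandle=(384,315,20)).items():
    P=W[near(u,v,r)&(W[...,2]>12)]; print(n,np.median(P,0).round(),P.min(0).round(),P.max(0).round())
E
```

```text
cam [ 301.   -7. 1253.]
yel rim c [ 599.9 -208.2] r 63.9 z 69.8 190
blue rim c [ 597.6 -207.4] r 72.5 z 54.2 66
red rim c [551.3 226.1] r 52.9 z 71.7 95
yel/blue top handle az(mean) -12.6 az(pca) -13.8 rmax 200.0 z 40.0 109.0 910
red handle az(mean) 178.0 az(pca) 177.7 rmax 164.0 z 69.0 101.0 195
glass [ 754. -135.   67.] [ 716. -174.   12.] [ 835. -102.  141.]
rabbit [ 689. -342.   57.] [ 662. -383.   13.] [ 726. -317.  139.]
egg [412.  14.  52.] [393.  -9.  28.] [437.  36.  71.]
glue [401. 458.  84.] [381. 443.  14.] [426. 486. 134.]
twine [ 467. -498.   60.] [ 440. -534.   13.] [ 496. -472.   67.]
pliers [559. 509.  14.] [489. 441.  12.] [637. 540.  20.]
purple [ 297. -234.   65.] [ 251. -260.   12.] [ 359. -147.   78.]
purplehandle [ 227. -285.   83.] [ 187. -327.   71.] [ 268. -243.   98.]
```

```bash
cat > h2.py <<'E'
from h import *
def hz(W,M,o,a0,dz,span=35,rlo=90,rhi=180):
    """handle azimuth: brown points within span of a0; dz(r)->expected top height; keep +-6mm"""
    d=W[...,:2]-o; r=np.hypot(d[...,0],d[...,1]); a=np.degrees(np.arctan2(d[...,1],d[...,0]))
    da=(a-a0+180)%360-180
    s=(abs(da)<span)&(r>rlo)&(r<rhi)&(abs(W[...,2]-dz(r))<7)
    P=W[s]; 
    if len(P)<10: print("few",len(P)); return None
    mu=P.mean(0)[:2]; U=np.linalg.svd(P[:,:2]-mu)[2][0]; U*=np.sign(U@(mu-o))
    az=np.degrees(np.arctan2(*(mu-o)[::-1])); azp=np.degrees(np.arctan2(U[1],U[0]))
    off=(mu-o)[0]*-U[1]+(mu-o)[1]*U[0]
    n=(P[:,:2]-mu)@[-U[1],U[0]]
    print(" az mean %.1f pca %.1f axis offset %.1f width %.0f rmax %.0f n %d mean"%(az,azp,off,np.ptp(n),r[s].max(),len(P)),P.mean(0).round(1)); return az
ytop=lambda r:10+54+(r-64)*.2126+6
btop=lambda r:6+42+(r-75)*.2126+6
rtop=lambda r:66+(r-53)*.2126+6
E
python3 - <<'E'
from h2 import *
import pickle
C=pickle.load(open("c0.pkl","rb"))
for n in("top","scene"):
    c=C[n];W=world(c);M=masks(c)
    o=np.array([599.,-208])
    print(n);hz(W,M,o,170,ytop);print("blue");hz(W,M,o,170,btop,rhi=195);print("red");hz(W,M,np.array([551.3,226.1]),178,rtop)
    if n=="scene":
        pan(c,W,M["yel"],66,80,"yel");pan(c,W,M["blue"]&(np.hypot(W[...,0]-599,W[...,1]+208)<100),50,62,"blue");pan(c,W,M["red"]&(np.hypot(W[...,0]-551,W[...,1]-226)<80),68,80,"red")
E
```

```text
top
 az mean 165.5 pca 166.1 axis offset -1.3 width 18 rmax 176 n 172 mean [ 469.7 -174.6   83.7]
blue
 az mean 161.8 pca 168.0 axis offset -16.2 width 18 rmax 187 n 91 mean [ 456.9 -161.3   68.6]
red
 az mean 177.9 pca 178.2 axis offset -0.8 width 19 rmax 164 n 158 mean [423.5 230.9  86.7]
scene
 az mean 164.0 pca 167.3 axis offset -7.4 width 20 rmax 176 n 110 mean [ 474.5 -172.3   82.1]
blue
 az mean 161.9 pca 165.2 axis offset -7.9 width 23 rmax 183 n 129 mean [ 468.9 -165.4   65.3]
red
 az mean 175.6 pca 177.5 axis offset -3.9 width 19 rmax 162 n 158 mean [427.1 235.6  86.1]
yel rim c [ 598.9 -460.6] r 300.2 z 71.8 36
blue rim c [ 600.9 -205.7] r 74.8 z 53.5 73
red rim c [554.  230.2] r 53.3 z 72.0 248
```

```bash
cat > mv.py <<'E'
import sys,numpy as np
from bench import get_state
def rows(targets,n=1):
    """targets: list of (x,y,z mm, yaw deg world) -> tool shift cm + turn"""
    s=get_state();p=s["ee_pos"];y=s["tcp_rot"][2]
    print("t",round(float(s["t"]),2),"tcp",np.round(p,1),"rpy",np.round(s["tcp_rot"],3),"gap",round(float(s["finger_gap"]),1),"q7",np.round(s["qpos"][6],2))
    X=np.array([np.cos(y),np.sin(y),0]);Y=np.array([np.sin(y),-np.cos(y),0])
    for t in targets:
        d=np.array(t[:3])-p; w=y-np.radians(t[3]); w=(w+np.pi)%(2*np.pi)-np.pi
        print([round(float(d@X)/10,2),round(float(d@Y)/10,2),round(float(-d[2])/10,2),round(float(w),3)])
E
python3 -c "
from mv import *
rows([(473,-175.4,220,-14.5),(473,-175.4,140,-14.5)])"
```

```text
t 0.1 tcp [ 182.6 -597.1  247.5] rpy [-3.14   0.     0.297] gap 85.5 q7 -0.22
[40.11, -31.83, 2.75, 0.55]
[40.11, -31.83, 10.75, 0.55]
```

Emit:
carry_out(targets=[[2.5, -2.0, 0.2, 0.05, 1], [5, -4, 0.4, 0.1, 0.7], [7.5, -6, 0.6, 0.15, 0.4], [10, -8, 0.8, 0.2, 0.4], [12.5, -10, 1, 0.25, 0.4], [15, -12, 1.2, 0.3, 0.4], [17.5, -14, 1.5, 0.35, 0.4], [20, -16, 1.7, 0.4, 0.4], [22.5, -18, 1.9, 0.45, 0.4], [25, -20, 2.1, 0.5, 0.4], [27.5, -22, 2.3, 0.55, 0.4], [30, -24, 2.5, 0.55, 0.4], [32.5, -26, 2.7, 0.55, 0.4], [35, -28, 2.7, 0.55, 0.4], [37.5, -30, 2.7, 0.55, 0.4], [40.1, -31.8, 2.7, 0.55, 0.4], [40.1, -31.8, 4.5, 0.55, 0.4], [40.1, -31.8, 7, 0.55, 0.4], [40.1, -31.8, 9.75, 0.55, 0.4], [40.1, -31.8, 9.75, 0.55, 0.4]])

```text
t: 1.77
ee_pos: [470.6, -174.9, 147.0]
tcp_rot: [-3.141, 0.008, -0.252]
ft_force: [-0.6, 0.3, 0.2]
finger_gap: 34.1
grasp_force: 0.0
```

Run:
```python
from h2 import *
from mv import rows
c=capture("wrist");cv2.imwrite("pics/w1.png",cv2.cvtColor(c["color"],cv2.COLOR_RGB2BGR))
W=world(c);M=masks(c);o=np.array([599.,-208])
hz(W,M,o,165,ytop);print("b");hz(W,M,o,165,btop,rhi=195)
pan(c,W,M["yel"]&(W[...,0]<700),66,80,"yel");pan(c,W,M["blue"],48,64,"blue")
rows([(473,-175.4,84,-14.5)])
```

```text
az mean 167.2 pca 165.7 axis offset 3.4 width 18 rmax 176 n 3854 mean [ 471.5 -179.1   84. ]
b
 az mean 162.3 pca 165.3 axis offset -7.4 width 16 rmax 187 n 961 mean [ 462.9 -164.7   68. ]
yel rim c [ 598.6 -211. ] r 64.3 z 71.7 2420
blue rim c [ 597.8 -210.9] r 74.4 z 54.6 2886
t 1.82 tcp [ 471.4 -175.6  148.9] rpy [-3.141  0.006 -0.253] gap 33.9 q7 -1.51
[0.15, -0.05, 6.49, 0.0]
```

View pics/w1.png

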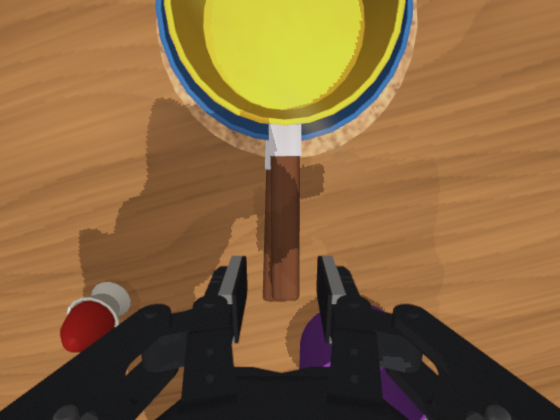

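The wrist view shows the yellow handle from (285,150) to (283,300), centred between the fingers at x 237 and 325. The blue handle peeks out to its left, under it.

Emit:
carry_out(targets=[[0.15, 0.15, 2, 0, 0.4], [0.15, 0.15, 4, 0, 0.4], [0.15, 0.15, 5.5, 0, 0.4], [0.15, 0.15, 6.3, 0, 0.4], [0.15, 0.15, 6.5, 0, 0.36], [0.15, 0.15, 6.5, 0, 0.32], [0.15, 0.15, 6.5, 0, 0.3]])

```text
t: 2.4
ee_pos: [475.0, -178.5, 86.9]
tcp_rot: [3.141, -0.002, -0.253]
ft_force: [0.4, 0.1, 0.4]
finger_gap: 25.8
grasp_force: 0.0
```

Run:
```python
from mv import *
c=np.array([598.5,-210]);R=130
T=[]
for a in (171,176,181,186,191,196,201,206,211,214):
    r=np.radians(a);T.append((*(c+R*np.array([np.cos(r),np.sin(r)])),84,a-180))
rows(T)
s=get_state();print(s["ft_force"],s["grasp_force"])
```

```text
t 2.4 tcp [ 475.  -178.5   86.9] rpy [ 3.141e+00 -2.000e-03 -2.530e-01] gap 25.8 q7 -1.5
[-0.19, 1.2, 0.29, -0.096]
[-0.04, 2.33, 0.29, -0.184]
[0.22, 3.43, 0.29, -0.271]
[0.57, 4.51, 0.29, -0.358]
[1.01, 5.55, 0.29, -0.445]
[1.55, 6.56, 0.29, -0.533]
[2.16, 7.51, 0.29, -0.62]
[2.86, 8.4, 0.29, -0.707]
[3.64, 9.23, 0.29, -0.794]
[4.13, 9.69, 0.29, -0.847]
[0.42308093 0.06200004 0.36805624] 0.0
```

Emit:
carry_out(targets=[[-0.2, 0.6, 0, -0.05, 0.3], [-0.2, 1.2, 0, -0.1, 0.3], [-0.1, 1.8, 0, -0.14, 0.3], [0, 2.35, 0, -0.18, 0.3], [0.1, 2.9, 0, -0.23, 0.3], [0.2, 3.45, 0, -0.27, 0.3], [0.4, 4, 0, -0.31, 0.3], [0.6, 4.5, 0, -0.36, 0.3], [0.8, 5, 0, -0.4, 0.3], [1.0, 5.55, 0, -0.445, 0.3]])

```text
t: 3.23
ee_pos: [470.6, -234.6, 87.0]
tcp_rot: [3.141, -0.001, 0.194]
ft_force: [0.5, 0.3, -0.1]
finger_gap: 25.4
grasp_force: 0.4
```

```bash
cat > chk.py <<'E'
from h2 import *
from mv import rows
def chk(cam,ay,ab,o=(598.5,-210)):
    c=capture(cam);W=world(c);M=masks(c);o=np.array(o)
    nb=np.hypot(W[...,0]-o[0],W[...,1]-o[1])<95
    pan(c,W,M["yel"]&nb,66,80,"yel");pan(c,W,M["blue"]&nb,48,64,"blue")
    print("yel h");hz(W,M,o,ay,ytop);print("blue h");hz(W,M,o,ab,btop,span=20,rhi=195)
    return c,W,M
E
python3 - <<'E'
from chk import *
c,W,M=chk("wrist",190,166)
chk("top",190,166)
s=get_state();print(s["ft_force"].round(1),s["grasp_force"]);rows([(0,0,0,0)])
E
```

```text
yel rim c [ 598.  -216.6] r 64.3 z 71.8 3179
blue rim c [ 598.1 -211.6] r 74.9 z 54.5 3213
yel h
 az mean -169.7 pca -173.4 axis offset 8.1 width 53 rmax 173 n 7982 mean [ 472.1 -232.9   83.4]
blue h
 az mean 164.2 pca 162.3 axis offset 4.4 width 61 rmax 186 n 6656 mean [ 470.2 -173.7   66.1]
yel rim c [ 599.4 -213.6] r 64.4 z 70.4 126
blue rim c [ 598.4 -209. ] r 74.0 z 54.3 64
yel h
 az mean -171.4 pca -165.3 axis offset -16.3 width 25 rmax 176 n 74 mean [ 446.6 -233.    87.4]
blue h
 az mean 162.5 pca 163.8 axis offset -3.1 width 59 rmax 187 n 197 mean [ 465.8 -168.2   66.2]
[0.1 0.1 0.2] 0.0
t 3.33 tcp [ 470.6 -235.8   87. ] rpy [ 3.14e+00 -2.00e-03  1.90e-01] gap 25.6 q7 -1.18
[-41.75, -32.06, 8.7, 0.19]
```

Run:
```python
from mv import *
c=np.array([598.5,-213]);R=130
T=[]
for a in (194,197,200,203,206,209,211):
    r=np.radians(a);T.append((*(c+R*np.array([np.cos(r),np.sin(r)])),84,a-180))
rows(T)
```

```text
t 3.33 tcp [ 470.6 -235.8   87. ] rpy [ 3.14e+00 -2.00e-03  1.90e-01] gap 25.6 q7 -1.18
[0.01, 0.88, 0.3, -0.054]
[0.06, 1.56, 0.3, -0.106]
[0.15, 2.23, 0.3, -0.159]
[0.28, 2.9, 0.3, -0.211]
[0.44, 3.56, 0.3, -0.263]
[0.63, 4.21, 0.3, -0.316]
[0.78, 4.64, 0.3, -0.351]
```

Emit:
carry_out(targets=[[0, 0.5, 0, -0.03, 0.3], [0, 0.9, 0, -0.06, 0.3], [0.05, 1.5, 0, -0.1, 0.3], [0.1, 2, 0, -0.14, 0.3], [0.2, 2.5, 0, -0.18, 0.3], [0.3, 3, 0, -0.22, 0.3], [0.45, 3.5, 0, -0.26, 0.3], [0.6, 4, 0, -0.3, 0.3], [0.7, 4.4, 0, -0.34, 0.3], [0.8, 4.7, 0, -0.35, 0.3], [0.8, 4.7, 0, -0.35, 0.3], [0.8, 4.5, 0, -0.35, 0.35], [0.8, 4.4, 0, -0.35, 0.4], [0.8, 4.4, -1, -0.35, 0.4], [0.8, 4.4, -3, -0.35, 0.4], [0.8, 4.4, -5.5, -0.35, 0.4], [0.8, 4.4, -8, -0.35, 0.4], [0.8, 4.4, -10, -0.35, 0.4], [0.8, 4.4, -12, -0.35, 0.4]])

```text
t: 4.92
ee_pos: [486.5, -275.8, 207.9]
tcp_rot: [3.141, -0.001, 0.542]
ft_force: [0.7, -0.1, -0.7]
finger_gap: 34.2
grasp_force: 0.0
```

Run:
```python
from chk import *
c,W,M=chk("wrist",209,164)
cv2.imwrite("pics/w2.png",cv2.cvtColor(c["color"],cv2.COLOR_RGB2BGR))
chk("top",209,164)
rows([(0,0,0,0)])
```

```text
yel rim c [ 597.8 -216.1] r 64.1 z 71.6 1345
blue rim c [ 598.6 -211.7] r 75.1 z 54.7 1437
yel h
 az mean -148.9 pca -151.3 axis offset 5.4 width 19 rmax 178 n 2413 mean [ 484.6 -278.7   83.8]
blue h
 az mean 164.3 pca 163.7 axis offset 1.6 width 19 rmax 188 n 2715 mean [ 466.3 -172.9   66.8]
yel rim c [ 599.6 -212.8] r 64.3 z 70.4 136
blue rim c [ 598.2 -208.5] r 73.5 z 54.3 63
yel h
 az mean -150.2 pca -150.4 axis offset 0.4 width 19 rmax 177 n 123 mean [ 477.3 -279.4   84.2]
blue h
 az mean 162.5 pca 164.1 axis offset -4.0 width 20 rmax 187 n 190 mean [ 466.2 -168.2   66.5]
t 5.02 tcp [ 488.4 -276.6  209.7] rpy [ 3.135 -0.004  0.542] gap 34.2 q7 -0.85
[-27.58, -48.89, 20.97, 0.542]
```

View pics/w2.png

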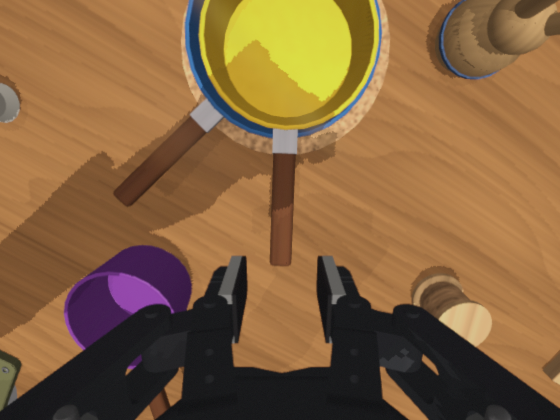

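The wrist view shows the fan: the blue handle towards (125,195), the yellow handle down the middle to (281,265), 45 degrees apart, and the yellow pan flat in the blue one. The rabbit at (490,40) and the twine at (455,310) are untouched. Now the red pan.

```bash
python3 -c "
from mv import *
rows([(451,232,200,-2)])"
```

```text
t 5.02 tcp [ 488.4 -276.6  209.7] rpy [ 3.135 -0.004  0.542] gap 34.2 q7 -0.85
[23.02, -45.51, 0.97, 0.577]
```

Emit:
carry_out(targets=[[1.3, -2.5, 0, 0.03, 0.5], [2.6, -5, 0, 0.06, 0.6], [3.8, -7.6, 0, 0.1, 0.6], [5.1, -10.1, 0, 0.13, 0.6], [6.4, -12.6, 0, 0.16, 0.6], [7.7, -15.2, 0, 0.2, 0.6], [9, -17.7, 0, 0.23, 0.6], [10.2, -20.2, 0, 0.26, 0.6], [11.5, -22.8, 0, 0.3, 0.6], [12.8, -25.3, 0, 0.33, 0.6], [14.1, -27.8, 0, 0.36, 0.6], [15.4, -30.4, 0, 0.4, 0.6], [16.6, -32.9, 0, 0.43, 0.6], [17.9, -35.4, 0, 0.46, 0.6], [19.2, -38, 0.5, 0.5, 0.6], [20.5, -40.5, 1, 0.54, 0.6], [21.8, -43, 2, 0.577, 0.6], [23, -45.5, 3, 0.577, 0.6], [23, -45.5, 4, 0.577, 0.6], [23, -45.5, 4, 0.577, 0.6]])

```text
t: 6.68
ee_pos: [446.8, 234.1, 164.0]
tcp_rot: [3.14, 0.003, -0.031]
ft_force: [0.8, -1.2, -1.3]
finger_gap: 51.3
grasp_force: 0.0
```

Run:
```python
from h2 import *
from mv import rows
s=get_state();print(s["qpos"].round(2))
c=capture("wrist");cv2.imwrite("pics/w3.png",cv2.cvtColor(c["color"],cv2.COLOR_RGB2BGR))
W=world(c);M=masks(c)
o=pan(c,W,M["red"]&(np.hypot(W[...,0]-552,W[...,1]-228)<80),68,80,"red")
hz(W,M,o,178,rtop)
rows([(451,232,74,-2)])
```

```text
[-0.58  0.67  0.02  2.01 -0.03  0.47 -2.15]
red rim c [550.4 226.5] r 52.9 z 73.0 3027
 az mean 178.0 pca 177.5 axis offset 1.1 width 18 rmax 165 n 2705 mean [424.8 230.9  87.3]
t 6.73 tcp [447.5 232.3 164.9] rpy [ 3.14e+00  3.00e-03 -3.40e-02] gap 51.2 q7 -2.15
[0.35, 0.02, 9.09, 0.001]
```

View pics/w3.png

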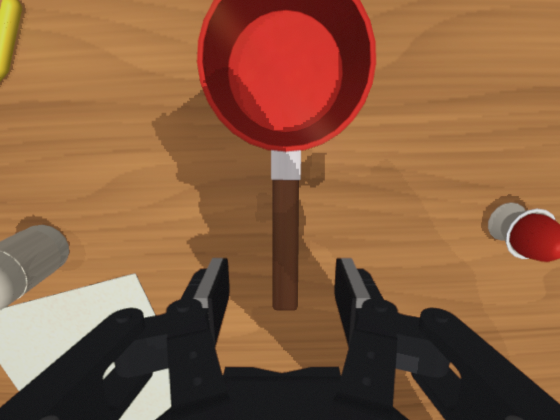

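The red handle runs from (286,180) to (285,310), centred between the open fingers. The glue bottle at left and the egg cup at right are clear of the gripper.

Emit:
carry_out(targets=[[0.2, 0.1, 2, 0, 0.6], [0.2, 0.15, 4.5, 0, 0.6], [0.2, 0.15, 7, 0, 0.6], [0.2, 0.15, 8.6, 0, 0.6], [0.2, 0.15, 9.3, 0, 0.6], [0.2, 0.15, 9.3, 0, 0.6], [0.2, 0.15, 9.3, 0, 0.4], [0.2, 0.15, 9.3, 0, 0.25], [0.2, 0.15, 9.3, 0, 0], [0.2, 0.15, 9.3, 0, 0], [0.2, 0.15, 9.3, 0, 0], [0.2, 0.15, 9.3, 0, 0], [0.2, 0.15, 9.3, 0, 0], [0.2, 0.15, 9.3, 0, 0]], newtons=110)

```text
t: 7.9
ee_pos: [451.1, 231.0, 74.0]
tcp_rot: [-3.141, -0.001, -0.035]
ft_force: [-1.7, -0.7, 6.5]
finger_gap: 16.1
grasp_force: 107.2
```

Run:
```python
from h2 import *
from mv import rows
s=get_state();print(s["ft_force"].round(1),s["grasp_force"]);rows([(449,230,75,-2)])
c=capture("wrist");W=world(c);M=masks(c)
o=pan(c,W,M["red"]&(np.hypot(W[...,0]-552,W[...,1]-228)<80),68,80,"red")
```

```text
[-1.7 -0.7  6.5] 107.19940066337585
t 7.9 tcp [451.1 231.   74. ] rpy [-3.141e+00 -1.000e-03 -3.500e-02] gap 16.1 q7 -2.14
[-0.21, 0.11, -0.1, -0.0]
red rim c [549.9 226.4] r 52.6 z 72.8 7514
```

Emit:
carry_out(targets=[[0, 0, -0.3, 0, 0], [0, 0, -0.8, 0, 0], [0, 0, -1.6, 0, 0], [0, 0, -2.6, 0, 0], [0, 0, -4, 0, 0], [0, 0, -5.5, 0, 0], [0, 0, -7.5, 0, 0], [0, 0, -9.5, 0, 0], [0, 0, -11.5, 0, 0], [0, 0, -13, 0, 0], [0, 0, -14, 0, 0], [0, 0, -14, 0, 0], [0, 0, -14, 0, 0]])

```text
t: 9.03
ee_pos: [450.7, 230.8, 213.5]
tcp_rot: [-3.141, -0.001, -0.035]
ft_force: [-0.1, -0.2, -2.3]
finger_gap: 16.0
grasp_force: 107.6
```

```bash
cat > tilt.py <<'E'
from h2 import *
from mv import rows
def tilt(cam="wrist"):
    """red pan in hand: centre, tilt and pose relative to the tool, from its rim"""
    s=get_state();p=s["ee_pos"];y=s["tcp_rot"][2]
    print("ft",s["ft_force"].round(1),"grip",round(float(s["grasp_force"])),"tq",s["wrist_torque"].round(2))
    c=capture(cam);W=world(c);M=masks(c)
    X=np.array([np.cos(y),np.sin(y)]);g=p[:2]+101*X
    m=M["red"]&(np.hypot(W[...,0]-g[0],W[...,1]-g[1])<75)
    P=W[m]
    P=P[abs(P[:,2]-(p[2]-2))<25]
    # highest ring: fit a plane to the rim iteratively
    d=np.hypot(*(P[:,:2]-g).T);P=P[(d>46)&(d<64)]
    n=np.array([0,0,np.percentile(P[:,2],80)])
    A=np.c_[P[:,:2]-g,np.ones(len(P))]
    for tol in(15,8,5,3,2.5,2.5):
        k=abs(A@n-P[:,2])<tol; n=np.linalg.lstsq(A[k],P[k,2],rcond=None)[0]
    o,r=circ(P[k])
    v=o-p[:2]
    print("rim c",o.round(1),"r",r.round(1),"z at c",(np.r_[o-g,1]@n).round(1),"tcp",p.round(1),"tilt along tool x %.3f, y %.3f"%(n[:2]@X,n[:2]@[X[1],-X[0]]),"n",k.sum(),"tool->pan: len %.1f az %.1f"%(np.hypot(*v),np.degrees(np.arctan2(v[1],v[0]))))
    return c
E
python3 - <<'E'
from tilt import *
c=tilt();rows([(0,0,0,0)])
E
```

```text
ft [-0.1 -0.2 -2.3] grip 108 tq [ 0.01  0.33 -0.03]
rim c [549.3 226.1] r 52.9 z at c 211.1 tcp [450.7 230.8 213.5] tilt along tool x -0.021, y 0.001 n 5776 tool->pan: len 98.8 az -2.7
t 9.08 tcp [450.3 230.6 212.8] rpy [ 3.141  0.    -0.035] gap 15.8 q7 -2.14
[-44.19, 24.63, 21.28, -0.035]
```

Run:
```python
from mv import *
a=np.array([450.5,230.7,213,-2.0]);b=np.array([571.2,-309.7,213,74.7])
f=lambda u:a+(b-a)*(3*u*u-2*u**3)
rows([f((i+1)/28) for i in range(20)])
```

```text
t 9.08 tcp [450.3 230.6 212.8] rpy [ 3.141  0.    -0.035] gap 15.8 q7 -2.14
[0.08, 0.19, -0.02, -0.005]
[0.23, 0.77, -0.02, -0.02]
[0.47, 1.7, -0.02, -0.043]
[0.8, 2.96, -0.02, -0.074]
[1.2, 4.51, -0.02, -0.113]
[1.67, 6.32, -0.02, -0.158]
[2.21, 8.36, -0.02, -0.209]
[2.79, 10.61, -0.02, -0.266]
[3.42, 13.04, -0.02, -0.326]
[4.1, 15.61, -0.02, -0.391]
[4.8, 18.3, -0.02, -0.458]
[5.52, 21.08, -0.02, -0.527]
[6.26, 23.92, -0.02, -0.598]
[7.01, 26.78, -0.02, -0.67]
[7.75, 29.65, -0.02, -0.741]
[8.49, 32.48, -0.02, -0.812]
[9.22, 35.26, -0.02, -0.881]
[9.92, 37.95, -0.02, -0.949]
[10.59, 40.52, -0.02, -1.013]
[11.22, 42.95, -0.02, -1.074]
```

Emit:
carry_out(targets=[[0.1, 0.2, 0, 0, 0], [0.2, 0.8, 0, -0.02, 0], [0.5, 1.7, 0, -0.04, 0], [0.8, 3, 0, -0.07, 0], [1.2, 4.5, 0, -0.11, 0], [1.7, 6.3, 0, -0.16, 0], [2.2, 8.4, 0, -0.21, 0], [2.8, 10.6, 0, -0.27, 0], [3.4, 13, 0, -0.33, 0], [4.1, 15.6, 0, -0.39, 0], [4.8, 18.3, 0, -0.46, 0], [5.5, 21, 0, -0.53, 0], [6.3, 23.8, 0, -0.6, 0], [7, 26.4, 0, -0.67, 0], [7.7, 28.9, 0, -0.74, 0], [8.3, 31.2, 0, -0.8, 0], [8.8, 33.2, 0, -0.86, 0], [9.2, 34.8, 0, -0.9, 0], [9.4, 35.8, 0, -0.92, 0], [9.5, 36, 0, -0.93, 0]])

```text
t: 10.75
ee_pos: [532.0, -136.5, 211.8]
tcp_rot: [-3.141, 0.003, 0.891]
ft_force: [1.4, -0.5, -2.2]
finger_gap: 16.1
grasp_force: 107.5
```

Run:
```python
from tilt import *
a=get_state();print(a["qpos"].round(2))
rows([(571.2,-309.7,213,74.7)])
```

```text
[ 0.37  0.65 -0.33  1.83  0.31  0.71 -0.82]
t 10.75 tcp [ 532.  -136.5  211.8] rpy [-3.141e+00  3.000e-03  8.910e-01] gap 16.1 q7 -0.82
[-11.01, 13.93, -0.12, -0.413]
```

Emit:
carry_out(targets=[[-0.2, 0.3, 0, 0, 0], [-0.8, 1, 0, -0.03, 0], [-1.6, 2.1, 0, -0.06, 0], [-2.6, 3.4, 0, -0.1, 0], [-3.8, 4.9, 0, -0.14, 0], [-5, 6.4, 0, -0.19, 0], [-6.3, 8, 0, -0.24, 0], [-7.5, 9.5, 0, -0.28, 0], [-8.6, 10.9, 0, -0.32, 0], [-9.6, 12.1, 0, -0.36, 0], [-10.4, 13.1, 0, -0.39, 0], [-10.9, 13.7, 0, -0.41, 0], [-11, 13.9, 0, -0.41, 0], [-11, 13.9, 0, -0.41, 0], [-11, 13.9, 0, -0.41, 0], [-11, 13.9, 0, -0.41, 0]])

```text
t: 12.08
ee_pos: [572.8, -303.5, 212.8]
tcp_rot: [-3.141, -0.001, 1.306]
ft_force: [-0.3, 0.9, -2.9]
finger_gap: 16.3
grasp_force: 107.5
```

Run:
```python
from tilt import *
c=tilt();c=tilt("top")
cv2.imwrite("pics/t4.png",cv2.resize(cv2.cvtColor(c["color"],cv2.COLOR_RGB2BGR)[120:320,260:500],None,fx=3,fy=3))
W=world(c);M=masks(c);o=np.array([598.5,-214.5])
print("yel h");hz(W,M,o,209,ytop,span=14,rlo=110);print("blue h");hz(W,M,np.array([598.5,-211]),164,btop,span=14,rlo=110,rhi=195)
rows([(571.2,-309.7,213,74.7)])
```

```text
ft [-0.3  0.9 -2.9] grip 108 tq [-0.29  0.11  0.02]
rim c [ 597.7 -208.6] r 52.9 z at c 210.3 tcp [ 572.8 -303.5  212.8] tilt along tool x -0.022, y 0.001 n 6036 tool->pan: len 98.1 az 75.3
ft [-0.5 -0.2 -2.4] grip 108 tq [-0.2   0.09 -0.01]
rim c [ 598.8 -205.1] r 52.6 z at c 206.1 tcp [ 572.8 -303.6  212.9] tilt along tool x -0.007, y -0.079 n 81 tool->pan: len 101.9 az 75.2
yel h
 az mean -151.6 pca -150.9 axis offset -1.9 width 19 rmax 175 n 138 mean [ 473.  -282.3   85.8]
blue h
 az mean 162.2 pca 164.1 axis offset -4.8 width 19 rmax 187 n 149 mean [ 456.2 -165.4   68.5]
t 12.18 tcp [ 572.7 -303.9  212.9] rpy [-3.141 -0.     1.306] gap 16.3 q7 -0.2
[-0.6, 0.0, -0.01, 0.002]
```

View pics/t4.png

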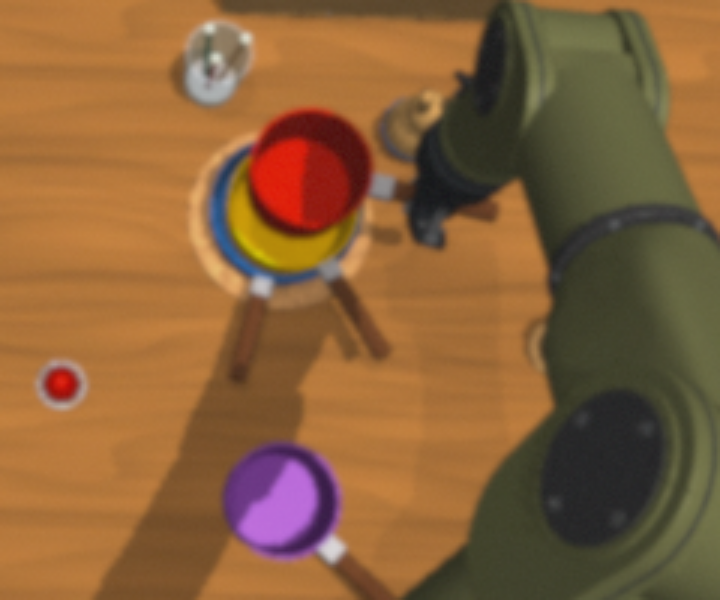

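The top view crop shows the red pan at (310,172), still high above the yellow one. The blue handle end is at (240,375), the yellow at (380,350), and the glass and rabbit are standing. Both cameras agree that the red pan needs about 7.6 mm towards -y.

Emit:
carry_out(targets=[[-0.2, 0.1, 0.2, 0, 0], [-0.4, 0.2, 0.8, 0, 0], [-0.64, 0.25, 1.6, 0, 0], [-0.64, 0.25, 2.6, 0, 0], [-0.64, 0.25, 3.6, 0, 0], [-0.64, 0.25, 4.5, 0, 0], [-0.64, 0.25, 5.2, 0, 0], [-0.64, 0.25, 5.5, 0, 0], [-0.64, 0.25, 5.5, 0, 0], [-0.64, 0.25, 5.5, 0, 0], [-0.64, 0.25, 5.5, 0, 0]])

```text
t: 13.1
ee_pos: [573.8, -312.0, 158.3]
tcp_rot: [3.14, 0.0, 1.305]
ft_force: [0.3, 0.1, -2.4]
finger_gap: 16.0
grasp_force: 107.5
```

Run:
```python
from tilt import *
c=tilt();d=tilt("top")
cv2.imwrite("pics/s5.png",cv2.cvtColor(c["color"],cv2.COLOR_RGB2BGR))
rows([(571.2,-309.7,90,74.7)])
```

```text
ft [ 0.3  0.1 -2.4] grip 107 tq [-0.29  0.04 -0.06]
rim c [ 598.9 -217.2] r 52.9 z at c 155.8 tcp [ 573.8 -312.   158.3] tilt along tool x -0.022, y 0.003 n 5986 tool->pan: len 98.1 az 75.2
ft [-0.7  1.  -2.2] grip 108 tq [-0.26  0.05  0.  ]
rim c [ 599.8 -213. ] r 52.8 z at c 151.7 tcp [ 573.9 -312.   158.5] tilt along tool x 0.024, y -0.096 n 69 tool->pan: len 102.3 az 75.3
t 13.2 tcp [ 573.8 -312.   158.5] rpy [3.14  0.    1.305] gap 15.8 q7 -0.22
[0.15, -0.31, 6.85, 0.001]
```

View pics/s5.png

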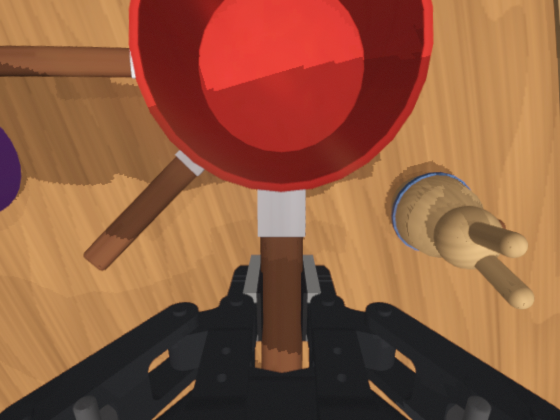

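The wrist view shows the red pan over the nest with its handle held at (282,300). The yellow handle is at (140,215) and the rabbit at (440,215) is clear of the fingers.

Emit:
carry_out(targets=[[0.1, -0.05, 0.3, 0, 0], [0.1, -0.05, 0.8, 0, 0], [0.1, -0.05, 1.4, 0, 0], [0.1, -0.05, 2, 0, 0], [0.1, -0.05, 2.6, 0, 0], [0.1, -0.05, 3.2, 0, 0], [0.1, -0.05, 3.8, 0, 0], [0.1, -0.05, 4.4, 0, 0], [0.1, -0.05, 4.9, 0, 0], [0.1, -0.05, 5.3, 0, 0], [0.1, -0.05, 5.6, 0, 0], [0.1, -0.05, 5.9, 0, 0], [0.1, -0.05, 6.1, 0, 0], [0.1, -0.05, 6.2, 0, 0], [0.1, -0.05, 6.2, 0, 0]])

```text
t: 14.45
ee_pos: [573.1, -310.8, 95.7]
tcp_rot: [-3.142, 0.0, 1.305]
ft_force: [0.6, -0.0, -2.7]
finger_gap: 16.2
grasp_force: 107.5
```

Run:
```python
from tilt import *
c=tilt();d=tilt("top")
rows([(571.2,-309.7,90,74.7)])
```

```text
ft [ 0.6 -0.  -2.7] grip 108 tq [-0.26  0.12 -0.07]
rim c [ 598.1 -216.1] r 52.7 z at c 93.0 tcp [ 573.1 -310.8   95.7] tilt along tool x -0.028, y 0.000 n 5123 tool->pan: len 97.9 az 75.2
ft [-0.7  0.7 -3. ] grip 108 tq [-0.26  0.06  0.02]
rim c [ 599.1 -212.2] r 52.5 z at c 85.8 tcp [ 573.2 -310.9   95.9] tilt along tool x -0.045, y -0.133 n 59 tool->pan: len 102.0 az 75.3
t 14.55 tcp [ 573.3 -310.9   96. ] rpy [3.141 0.    1.305] gap 16.0 q7 -0.26
[0.06, -0.23, 0.6, 0.001]
```

Emit:
carry_out(targets=[[0, 0, 0.1, 0, 0], [0, 0, 0.2, 0, 0], [0, 0, 0.3, 0, 0], [0, 0, 0.4, 0, 0], [0, 0, 0.5, 0, 0], [0, 0, 0.55, 0, 0], [0, 0, 0.55, 0, 0], [0, 0, 0.55, 0, 0]])

```text
t: 15.22
ee_pos: [573.1, -310.8, 90.3]
tcp_rot: [-3.141, 0.0, 1.305]
ft_force: [-0.7, 0.1, -2.7]
finger_gap: 16.0
grasp_force: 107.5
```

Run:
```python
from tilt import *
c=tilt()
```

```text
ft [-0.7  0.1 -2.7] grip 108 tq [-0.24  0.11  0.06]
rim c [ 598.1 -216.1] r 52.8 z at c 87.8 tcp [ 573.1 -310.8   90.3] tilt along tool x -0.024, y -0.000 n 5544 tool->pan: len 98.0 az 75.2
```

Emit:
carry_out(targets=[[0, 0, 0.05, 0, 0], [0, 0, 0.1, 0, 0], [0, 0, 0.15, 0, 0], [0, 0, 0.2, 0, 0], [0, 0, 0.2, 0, 0], [0, 0, 0.2, 0, 0]])

```text
t: 15.77
ee_pos: [573.1, -311.5, 88.6]
tcp_rot: [3.141, 0.001, 1.304]
ft_force: [-0.1, -1.1, 1.5]
finger_gap: 15.9
grasp_force: 107.8
```

Run:
```python
from tilt import *
c=tilt()
```

```text
ft [-0.1 -1.1  1.5] grip 108 tq [-0.43  0.25  0.07]
rim c [ 598.1 -216.7] r 52.8 z at c 87.3 tcp [ 573.1 -311.5   88.6] tilt along tool x -0.012, y 0.000 n 5501 tool->pan: len 98.0 az 75.3
```

Emit:
carry_out(targets=[[0, 0, 0.05, 0, 0], [0, 0, 0.1, 0, 0], [0, 0, 0.1, 0, 0], [0, 0, 0.1, 0, 0.22], [0, 0, 0.1, 0, 0.26], [0, 0, 0.1, 0, 0.32], [0, 0, 0.1, 0, 0.4], [0, 0, 0.1, 0, 0.4], [0, 0, 0.1, 0, 0.4], [0, 0, -0.5, 0, 0.4], [0, 0, -1.5, 0, 0.4], [0, 0, -3, 0, 0.4], [0, 0, -5, 0, 0.4], [0, 0, -7.5, 0, 0.4], [0, 0, -10, 0, 0.4], [0, 0, -12.5, 0, 0.4], [0, 0, -14, 0, 0.4], [0, 0, -14, 0, 0.4]])

```text
t: 17.32
ee_pos: [575.7, -311.4, 233.6]
tcp_rot: [3.133, 0.001, 1.304]
ft_force: [0.8, -0.2, 0.0]
finger_gap: 34.4
grasp_force: 0.0
```

Run:
```python
from h2 import *
from mv import rows
rows([(0,0,0,0)])
for n in("wrist","top","scene"):
    c=capture(n);W=world(c);M=masks(c);print(n)
    cv2.imwrite(f"pics/{n}6.png",cv2.cvtColor(c["color"],cv2.COLOR_RGB2BGR))
    o=np.array([598.5,-213]);d=np.hypot(W[...,0]-o[0],W[...,1]-o[1])
    m=M["red"]&(d<75)&(d>40)&(W[...,2]>82)&(W[...,2]<98)
    pr=pan(c,W,m,82,98,"red")
    pan(c,W,M["yel"]&(d<95),66,80,"yel");pan(c,W,M["blue"]&(d<95),48,64,"blue")
    P=W[m];A=np.c_[P[:,:2]-o,np.ones(len(P))]
    print("tilt",np.linalg.lstsq(A,P[:,2],rcond=None)[0].round(3))
    for nm,a,f in(("red",255,lambda r:rtop(r)+14),("yel",209,ytop),("blue",164,btop)): print(nm);hz(W,M,o,a,f,span=14,rlo=110)
```

```text
t 17.32 tcp [ 575.7 -311.4  233.6] rpy [3.133e+00 1.000e-03 1.304e+00] gap 34.4 q7 -0.18
[14.89, -63.73, 23.36, 1.304]
wrist
red rim c [ 598.3 -216.5] r 52.9 z 87.0 2567
yel rim c [ 598.  -216.2] r 64.2 z 71.6 1278
blue rim c [ 598.1 -211.7] r 74.6 z 54.5 1806
tilt [-1.0000e-03 -2.0000e-03  8.6977e+01]
red
 az mean -104.7 pca -104.5 axis offset -0.5 width 18 rmax 166 n 1337 mean [ 563.6 -346.3  103.3]
yel
 az mean -150.0 pca -151.2 axis offset 3.1 width 19 rmax 178 n 1589 mean [ 475.  -284.3   86.1]
blue
 az mean 163.1 pca 163.6 axis offset -1.3 width 19 rmax 180 n 2000 mean [ 459.2 -170.6   68.4]
top
red rim c [ 599.  -212.2] r 52.8 z 85.9 59
yel rim c [ 599.6 -213.2] r 64.7 z 70.6 86
blue rim c [ 597.6 -208.3] r 73.3 z 54.9 65
tilt [-2.1000e-02  1.5000e-02  8.5357e+01]
red
 az mean -105.6 pca -113.5 axis offset 17.6 width 19 rmax 167 n 59 mean [ 563.8 -337.1   99.9]
yel
 az mean -151.1 pca -150.6 axis offset -1.2 width 19 rmax 176 n 137 mean [ 473.5 -282.1   85.6]
blue
 az mean 161.3 pca 163.7 axis offset -6.0 width 18 rmax 180 n 136 mean [ 461.  -166.5   67.7]
scene
red rim c [ 600.8 -211.4] r 53.3 z 85.0 144
yel rim c [ 600.3 -212.5] r 64.9 z 70.3 27
blue rim c [ 601.  -205.5] r 74.9 z 53.2 96
tilt [1.0000e-03 2.0000e-03 8.4957e+01]
red
 az mean -103.8 pca -106.0 axis offset 5.2 width 19 rmax 160 n 63 mean [ 566.2 -344.3  101.4]
yel
 az mean -151.8 pca -150.7 axis offset -2.6 width 19 rmax 172 n 71 mean [ 475.  -279.3   84.4]
blue
 az mean 160.3 pca 165.0 axis offset -11.9 width 22 rmax 179 n 100 mean [ 462.7 -164.4   66.3]
```

View pics/scene6.png

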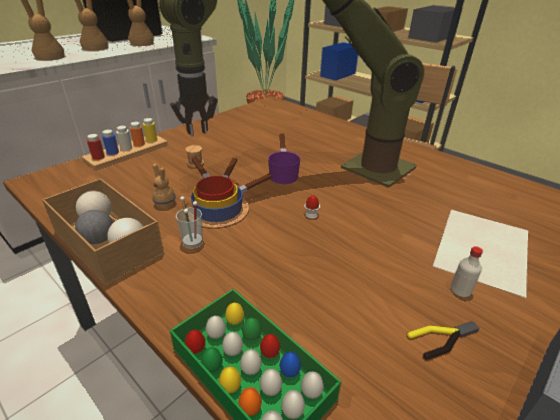

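The scene view shows the three pans nested level at (217,198), with their handles fanned at (262,185), (231,167) and (198,162). The glass, rabbit, egg cup, glue, twine and pliers are where they were. The handles measure about 164, 209 and 255 degrees and the red rim is level at its seated height, so I'm handing in.

```bash
python3 -c "
from bench import *
print(sign_off())"
```

```text
the job is handed in; nothing more can be done
None
```

The job is handed in (no verdict came back): the three pans sit flat inside one another with handles about 45° apart, fanned away from the glass, and nothing else looked moved in the final picture.

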